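# Shut the steriliser drawer and start it at its touch-free sensor

## Task

Of the two small sterilising units on the drainboard, one still has its drawer of filter baskets standing open: push that drawer gently fully home, without grasping it, so that its safety interlock is made. Then start that unit at its touch-free sensor, the round eye on top of it near the front: point the fingertips down at the eye, the point between them about 3 cm above its middle, touch nothing and keep them there for three seconds, then take the hand well away, at least 15 cm from the eye. Never touch either eye, do not bring the hand down over the eye of the other unit, which is in mid-cycle, and leave the cups and parts lying about where they are.

Things in the scene. Friction and masses are not known exactly. Their poses are not given: they have to be found in the camera images.
- open_unit: the steel sterilising unit whose drawer stands open: 180 mm wide (y), 200 mm deep (x), 110 mm high, fixed to the table; origin under its centre, its own -x axis looks out of its front, z up. It stands left or right of its twin and is turned up to 0.15 rad. Its flat roof has a black control strip along the front edge, with the round sensor eye in the middle.
- open_drawer (a joint): how far its drawer stands out, m: 0 is fully home (an end stop), it starts 0.05 to 0.09 out and can come out 0.11. The drawer slides along the unit's x axis on runners with about 3 N of friction and stays where it is left. It carries two filter baskets, fixed in its rack.
- open_lip (a point): middle of the foremost edge of the pull lip on that drawer's front: a horizontal steel ledge 84 mm wide (y) and 10 mm thick, 85 to 95 mm above the table, that stands 16 mm out of the flat drawer front (168 mm wide, 14 to 98 mm above the table). With the drawer home the point lies 128 mm in front of the unit's origin, along the unit's -x. Frame parallel to the unit's.
- open_eye: touch-free start sensor of open_unit: a dark round window in a pale metal bezel 36 mm across on the black strip, 68 mm in front of the unit's centre, looking straight up. Origin at the middle of its top face, about 114 mm above the table; z up.
- shut_unit: the twin unit, drawer shut and in mid-cycle: 180 mm wide (y), 200 mm deep (x), 110 mm high, fixed to the table; origin under its centre, its own -x axis looks out of its front, z up. It takes the other place, left or right, and is turned up to 0.15 rad.
- shut_eye: the same sensor on shut_unit; origin at the middle of its top face, about 114 mm above the table; not to be covered.
- cup_1: bystander: blue-grey cup, 61 x 89 mm over its handle and 52 mm high, standing on the rear half of the roof of open_unit; origin at the centre of its underside
- cup_2: bystander: green cup, 59 x 88 mm over its handle and 54 mm high, standing on the rear half of the roof of shut_unit; origin at the centre of its underside
- portafilter: bystander: espresso filter holder lying at the right near the robot, 92 x 227 x 72 mm, black handle along its -y axis; origin under its centre
- elbow: bystander: small brass elbow fitting lying at the right, 44 x 44 x 28 mm; origin under its centre
- gasket_1: bystander: black rubber ring lying at the left, 72 mm across, 8 mm high; origin under its centre
- gasket_2: bystander: another such black ring, 72 mm across, 8 mm high; origin under its centre
- ball_valve: bystander: brass ball valve with a red lever lying in the middle, near the robot, 38 x 119 x 56 mm; origin under its centre
- ptfe_tape: bystander: flat reel of white thread tape lying at the right, 54 mm across, 14 mm high; origin under its centre

How it is judged:
By the outcome, as a careful person would: the job done as asked, in the order asked, and still so for the second after the job is handed in, with the robot touching nothing.
It also fails if it takes over 48 s, if anything falls off the work surface, if the arm or the gripper's body presses on something with over 40 N, if the wrist force passes 120 N, or if a joint passes its speed limit or range.

## Robot

A 6-joint arm with a two-finger parallel gripper is mounted at the origin on a cart in front of the work surface, level with it; the furniture and walls round the work are solid. World frame = base frame: x ahead of the robot, y to its left, z up, the work surface at z = 0. Lengths are in m, angles in rad, forces in N, time in s.
With the tool pointing down it reaches from about 0.35 to 0.975 m from the base axis. Payload 4.9 kg.
Tool frame: the origin (TCP) lies between the finger pads, 19 mm behind the fingertips; this is the grasp point; z points along the fingers, y is the line along which they close (so a half turn about z gives the same grasp; the last joint's range is limited). The gripper opens to 85 mm and grips with 20 to 120 N. Pads are 22 mm wide; open, the fingers measure 114 mm over their backs; the gripper's body (76 mm by 85 mm) begins 54 mm behind the grasp point. The pads swing forward as they close: fully open they stand 13 mm farther back than shut.
Start: joints at [-1.277, 0.053, 1.613, -0, 1.476, -0.119], TCP at [0.251, -0.572, 0.25] pointing down, gripper open.
Joint ranges: [-3.01, 3.01], [-1.01, 2.22], [0.06, 2.58], [-1.02, 4.17], [0.09, 2.62], [-3.14, 3.14]. Speed limits (rad/s): [2.57, 2.57, 3.14, 3.14, 3.14, 3.14].

## Interface

Orientations are given as a unit quaternion [w, x, y, z].
In Python, from plant import * gives the robot as it stands. The module is installed in compiled form; this text tells all that it offers.
- The arm moves only by the tool play_rows, never from a script. Its arguments are lists of equal length, an entry for each row: "linear": the shift along the world's x, y, z in m, a list of three; "turn": the turn about the world's z in degrees. A call has 1 to 8 rows; each row shifts and turns the commanded pose from where the row before left it; what a row does not reach is not made up. A row lasts 1/8 s, in which the tool goes at most 62.5 mm and 10.7 degrees, less where a joint would pass 70% of its speed; a pose out of reach is approached as far as the arm can. A call is refused whole if a number of a shift passes 0.0625 or a number of a turn 10.7, either way. A call with a gripper value outside its range is refused whole. "hand" is the finger opening in m, from 0 to 0.0854, set as the call begins (left out, the last holds). The fingers move at their own pace and stop on an object; the grip force is fixed at half the most. Time passes only in rows, so rows that do not move let the fingers close. It gives the time, the measured TCP pose, the force, the opening and the grip force at its end, in the units of the state.
- state(): the state, without advancing time (a new reading comes with each control period).
- grab_frame(name): name is "side" or "top" or "wrist"; returns the picture (384x512x3 uint8, red, green, blue); there is no depth.
- camera_info(name): a dict with "camera_matrix" (3x3 intrinsics, pixels), "origin" and "attitude" of the camera in the world; the wrist camera has in their place "mount" (4x4, takes a point from camera to tool coordinates, whose origin is the TCP and whose axes are the flange's). Camera axes: x right, y down, z forward; pixel columns grow to the right and rows downward; lengths in m; the calibration is good to about 2 mm. A picture is of the moment at which its call begins: read the wrist's pose just before it. camera_info takes no time and is no camera call.
- job_done(): hands the job in; it is judged then, once.
Trained networks look in the newest picture that a camera, given by its name, has taken for a name from the list of things; names that differ only in an ending like _2 or _b are one class to them, and where a whole thing is asked for, a point or a joint stands for the part that bears it (a point fixed in the world has none). Each returns a list of dicts, best first, with "p" (0 to 1); they miss things now and then, are a little off and sometimes report something else, mostly with a low value. They report only what shows in the picture. A call takes as long as a camera call.
- trace(camera, thing): "region" (384x512 bool, what is visible of it) and "location" ([column, row] in pixels, amid what is visible of it).
The state is a dict: "time": time; "joint_pos": joint angles; "joint_vel": joint speeds; "joint_efforts": joint torques, N m; "tool_pos": TCP position; "tool_rot": TCP orientation; "contact_force": force on the tool from outside, world axes, zero at the start; "ft_torque": the same for the moment, N m; "gripper_width": opening from 0.0 (shut) to 1.0 (fully open); "grasp_force": force on a finger pad.
Only numpy, scipy, OpenCV 4.12 (cv2) and the standard library are available. Lean on these libraries where they do the work, as an engineer would, in place of code of your own. Each camera call takes 0.05 s, during which the arm holds its last target. There are 200 camera calls.

## Working session

There is one attempt and no reset: what is moved stays moved. The work goes in short steps, Python scripts to look and compute and a tool call to move; the robot and the scene stay as the last step left them, time stands still between calls to the robot, and variables do not carry over. Pictures are saved under pics/ and viewed, at most 10 in all, crops included, and the job is handed in when it is done.

Besides the shell and the picture viewer there is one more tool, called after ">>>" as name(argument=value, ...), one argument or row to a line, values as JSON. play_rows: Moves the arm, as the interface text tells. Its arguments: {"type":"object","properties":{"linear":{"type":"array","items":{"type":"array","items":{"type":"number"}}},"turn":{"type":"array","items":{"type":"number"}},"hand":{"type":"number"}},"required":["linear","turn"]}

```bash
mkdir -p pics
python3 - <<'E'
from plant import *
import cv2,numpy as np
s=state();print(s['time'],s['tool_pos'],s['tool_rot'],s['gripper_width'])
for n in['top','side']:
    f=grab_frame(n);cv2.imwrite(f'pics/{n}0.png',f[:,:,::-1]);c=camera_info(n);print(n,{k:np.round(v,4).tolist() for k,v in c.items()})
    for t in['open_eye','shut_eye','open_lip','open_unit','shut_unit','cup_1','cup_2']:
        print(t,[(round(d['p'],2),np.round(d['location']).tolist(),int(d['region'].sum())) for d in trace(n,t)][:3])
E
```

```text
0.0 [ 0.25055817 -0.57193253  0.24875951] [-1.02462458e-03  9.78774879e-01  2.04935787e-01 -1.00272268e-04] 0.9992211455313552
top {'camera_matrix': [[424.5701, 0.0, 253.2025], [0.0, 424.5701, 189.0953], [0.0, 0.0, 1.0]], 'origin': [0.4657, -0.034, 1.2693], 'attitude': [-0.0372, 0.7102, -0.7025, 0.0265]}
open_eye []
shut_eye []
open_lip [(0.8, [206.0, 184.0], 1627)]
open_unit [(0.83, [198.0, 151.0], 6040)]
shut_unit [(0.65, [303.0, 160.0], 4768)]
cup_1 [(0.87, [203.0, 113.0], 429), (0.57, [294.0, 131.0], 476), (0.16, [252.0, 267.0], 343)]
cup_2 [(0.87, [203.0, 113.0], 429), (0.57, [294.0, 131.0], 476), (0.16, [252.0, 267.0], 343)]
side {'camera_matrix': [[381.8378, 0.0, 255.3428], [0.0, 381.8378, 190.6018], [0.0, 0.0, 1.0]], 'origin': [0.3049, 0.9695, 0.4644], 'attitude': [0.0801, -0.1172, 0.8064, -0.5741]}
open_eye [(0.55, [213.0, 202.0], 65)]
shut_eye []
open_lip [(0.62, [237.0, 231.0], 1847), (0.34, [316.0, 188.0], 99)]
open_unit [(0.84, [198.0, 226.0], 6677), (0.69, [337.0, 228.0], 384), (0.43, [301.0, 187.0], 88)]
shut_unit [(0.75, [250.0, 186.0], 2500), (0.32, [343.0, 192.0], 554)]
cup_1 [(0.77, [225.0, 167.0], 261), (0.58, [177.0, 186.0], 535)]
cup_2 [(0.77, [225.0, 167.0], 261), (0.58, [177.0, 186.0], 535)]
```

Run:
```python
import cv2
a=cv2.imread('pics/top0.png')[80:230,130:370];cv2.imwrite('pics/topc.png',cv2.resize(a,(800,500),interpolation=cv2.INTER_CUBIC))
```

```text
(no output)
```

View pics/topc.png

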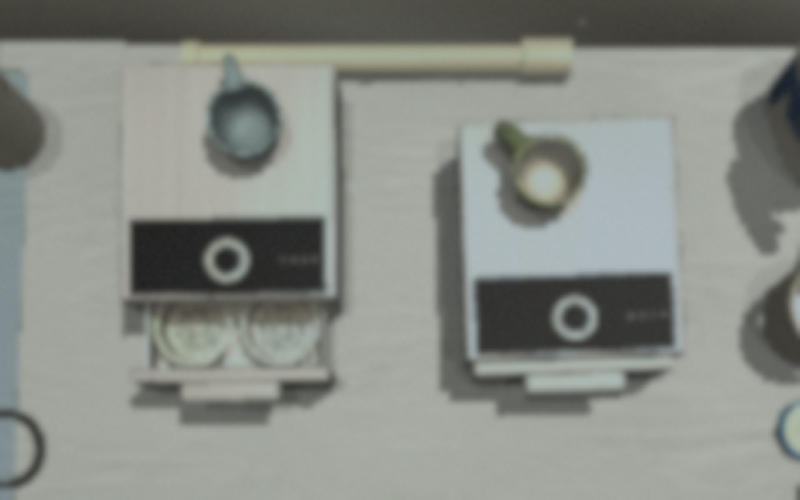

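View pics/side0.png

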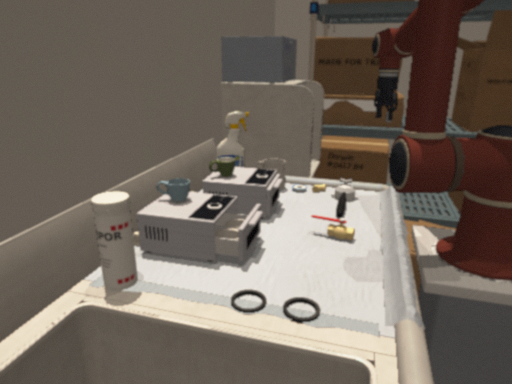

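The top crop shows the left unit with its drawer open: eye at crop (227,260), lip front edge (183..279, 397), roof corners about (125,68), (333,66), (338,294), (125,298). The right unit is shut, with its eye at crop (575,318). The side view agrees: the near (left) unit's drawer is out, with its eye at about (213,202).

```bash
cat > h.py <<'E'
from plant import *
import numpy as np
from scipy.spatial.transform import Rotation as R
def cam(n):
    c=camera_info(n);q=c['attitude'];return c['camera_matrix'],np.array(c['origin']),R.from_quat([q[1],q[2],q[3],q[0]]).as_matrix()
def at(n,uv,z):
    K,o,M=cam(n);d=M@np.linalg.inv(K)@[uv[0],uv[1],1];return o+d*(z-o[2])/d[2]
E
python3 - <<'E'
from h import *
cr=lambda x,y:(130+x*.3-.35,80+y*.3-.35)
P={}
for k,(x,y,z) in dict(eye=(227,260,.114),sheye=(575,318,.114),lipL=(183,398,.095),lipR=(279,396,.095),frL=(132,375,.098),frR=(332,371,.098),bl=(125,68,.11),br=(333,66,.11),fr=(338,294,.11),fl=(125,298,.11),stripbl=(132,221,.111),stripbr=(323,218,.111),stripfl=(132,292,.111),stripfr=(324,290,.111),shbl=(461,123,.11),shbr=(670,120,.11),shfl=(470,358,.11),shfr=(680,352,.11)).items():
    P[k]=at('top',cr(x,y),z);print(k,P[k].round(4))
print('side eye',at('side',(213,202),.114))
for a,b in [('frR','frL'),('br','bl'),('fr','fl'),('stripbr','stripbl'),('stripfr','stripfl'),('lipR','lipL'),('fr','br'),('fl','bl')]:
    d=P[b]-P[a];print(a,b,np.hypot(*d[:2]).round(4),np.degrees(np.arctan2(-d[0],d[1])).round(2))
s=state();print(R.from_quat(np.roll(s['tool_rot'],-1)).as_matrix().round(3))
c=camera_info('wrist');print(np.round(c['mount'],3))
E
```

```text
eye [0.6554 0.138  0.114 ]
sheye [ 0.6099 -0.1494  0.114 ]
lipL [0.5419 0.1748 0.095 ]
lipR [0.5445 0.0947 0.095 ]
frL [0.5605 0.2174 0.098 ]
frR [0.5655 0.0507 0.098 ]
bl [0.8184 0.2283 0.11  ]
br [0.8214 0.0533 0.11  ]
fr [0.6285 0.0459 0.11  ]
fl [0.6234 0.2225 0.11  ]
stripbl [0.6879 0.2184 0.111 ]
stripbr [0.6919 0.0594 0.111 ]
stripfl [0.6284 0.2166 0.111 ]
stripfr [0.6316 0.0575 0.111 ]
shbl [ 0.7735 -0.0545  0.11  ]
shbr [ 0.7774 -0.2286  0.11  ]
shfl [ 0.5764 -0.0636  0.11  ]
shfr [ 0.5831 -0.2359  0.11  ]
side eye [0.66571158 0.11838537 0.114     ]
frR frL 0.1668 1.74
br bl 0.1751 0.97
fr fl 0.1766 1.63
stripbr stripbl 0.1591 1.41
stripfr stripfl 0.1592 1.15
lipR lipL 0.0801 1.8
fr br 0.1931 -87.82
fl bl 0.1951 -88.28
[[ 0.916  0.401 -0.   ]
 [ 0.401 -0.916 -0.   ]
 [-0.    -0.    -1.   ]]
[[-0.    -0.945 -0.326  0.084]
 [ 1.    -0.001  0.    -0.001]
 [-0.    -0.326  0.945 -0.123]
 [ 0.     0.     0.     1.   ]]
```

>>> play_rows(
  linear=[
    [0.014, 0.044, 0],
    [0.014, 0.044, 0],
    [0.014, 0.044, 0],
    [0.014, 0.044, 0],
    [0.014, 0.044, 0],
    [0.014, 0.044, 0],
    [0.014, 0.044, 0],
    [0.014, 0.044, 0],
  ],
  turn=[-1.4, -1.4, -1.4, -1.4, -1.4, -1.4, -1.4, -1.4],
  hand=0,
)

```text
time: 1.8
tool_pos: [0.363, -0.2191, 0.2503]
tool_rot: [0.0, 0.994, 0.108, 0.0]
contact_force: [0.7, 0.6, 0.3]
gripper_width: -0.001
grasp_force: 0.0
```

>>> play_rows(
  linear=[
    [0.014, 0.044, 0],
    [0.014, 0.044, 0],
    [0.014, 0.044, 0],
    [0.014, 0.044, 0],
    [0.014, 0.044, 0],
    [0.014, 0.044, 0],
    [0.014, 0.044, 0],
    [0.014, 0.044, 0],
  ],
  turn=[-1.4, -1.4, -1.4, -1.4, -1.4, -1.4, -1.4, -1.4],
)

```text
time: 2.8
tool_pos: [0.475, 0.1331, 0.2503]
tool_rot: [0.0, 1.0, 0.011, 0.0]
contact_force: [0.6, -0.3, 0.4]
gripper_width: 0.003
grasp_force: 0.0
```

>>> play_rows(
  linear=[
    [0, 0, 0],
    [0, 0, -0.03],
    [0, 0, -0.03],
    [0, 0, -0.03],
    [0, 0, -0.03],
    [0, 0, -0.02],
    [0, 0, -0.015],
    [0, 0, 0],
  ],
  turn=[0, 0, 0, 0, 0, 0, 0, 0],
)

```text
time: 3.8
tool_pos: [0.4739, 0.1309, 0.094]
tool_rot: [0.0, 1.0, 0.011, -0.001]
contact_force: [-0.1, 0.5, -0.1]
gripper_width: 0.003
grasp_force: 0.0
```

Run:
```python
from h import *
import cv2
s=state();print(s['time'],s['tool_pos'],R.from_quat(np.roll(s['tool_rot'],-1)).as_matrix().round(3)[0],s['contact_force'],s['gripper_width'])
f=grab_frame('side')[:,:,::-1];cv2.imwrite('pics/s1.png',cv2.resize(f[110:290,110:350],(800,600),interpolation=cv2.INTER_CUBIC))
```

```text
3.8 [0.47392174 0.13089095 0.09397854] [ 1.     0.021 -0.002] [-0.07633354  0.50122751 -0.0538955 ] 0.002584166454101805
```

View pics/s1.png

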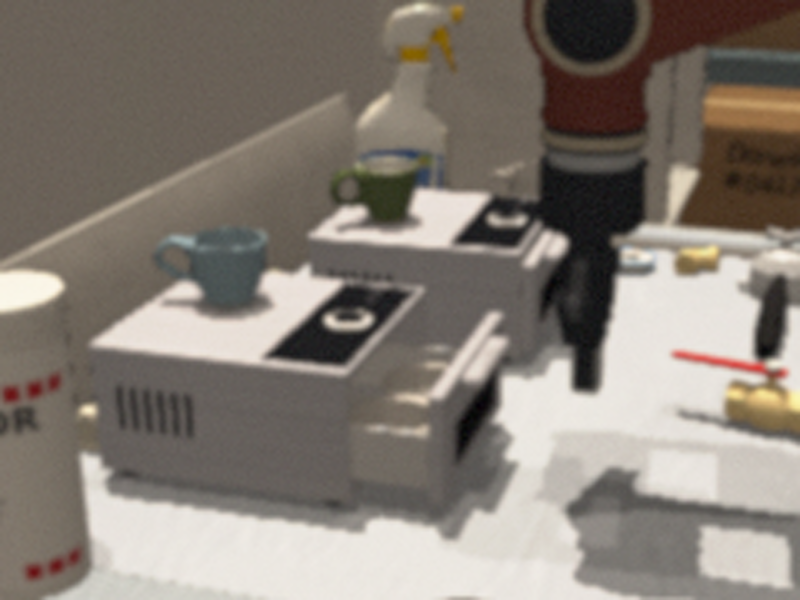

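The fingers (tips at crop (586,388)) stand in front of the lip at the right height, clear of everything. Next I push.

>>> play_rows(
  linear=[
    [0.015, 0.001, 0],
    [0.015, 0.001, 0],
    [0.01, 0.001, 0],
    [0.006, 0, 0],
    [0.006, 0, 0],
    [0.006, 0, 0],
    [0.006, 0, 0],
    [0.006, 0, 0],
  ],
  turn=[0, 0, 0, 0, 0, 0, 0, 0],
)

```text
time: 4.85
tool_pos: [0.5445, 0.1348, 0.0948]
tool_rot: [-0.0, 1.0, 0.011, -0.001]
contact_force: [-4.0, 1.6, 1.8]
gripper_width: 0.002
grasp_force: 1.8
```

>>> play_rows(
  linear=[
    [0.006, 0, 0],
    [0.006, 0, 0],
    [0.006, 0, 0],
    [0.006, 0, 0],
    [0.003, 0, 0],
    [0, 0, 0],
  ],
  turn=[0, 0, 0, 0, 0, 0],
)

```text
time: 5.6
tool_pos: [0.5723, 0.1341, 0.095]
tool_rot: [0.0, 1.0, 0.011, 0.001]
contact_force: [-1.4, 1.4, -1.1]
gripper_width: 0.001
grasp_force: 0.5
```

Drawer sliding with about 4 N. Continuing slowly to the stop.

>>> play_rows(
  linear=[
    [0.003, 0, 0],
    [0.003, 0, 0],
    [0.002, 0, 0],
    [0.002, 0, 0],
  ],
  turn=[0, 0, 0, 0],
)

```text
time: 6.1
tool_pos: [0.5819, 0.1343, 0.095]
tool_rot: [0.0, 1.0, 0.011, 0.0]
contact_force: [-3.4, -0.2, 0.6]
gripper_width: -0.003
grasp_force: 1.6
```

>>> play_rows(
  linear=[
    [0.001, 0, 0],
    [0.001, 0, 0],
    [0, 0, 0],
  ],
  turn=[0, 0, 0],
)

```text
time: 6.48
tool_pos: [0.5839, 0.1344, 0.095]
tool_rot: [0.0, 1.0, 0.011, 0.0]
contact_force: [-1.5, -0.9, -0.4]
gripper_width: -0.001
grasp_force: 1.1
```

>>> play_rows(
  linear=[
    [0.001, 0, 0],
    [0.001, 0, 0],
    [0.001, 0, 0],
  ],
  turn=[0, 0, 0],
)

```text
time: 6.85
tool_pos: [0.5859, 0.1344, 0.095]
tool_rot: [0.0, 1.0, 0.011, -0.001]
contact_force: [-8.2, -2.5, 5.7]
gripper_width: -0.001
grasp_force: 4.5
```

>>> play_rows(
  linear=[
    [0.001, 0, 0],
    [0.001, 0, 0],
  ],
  turn=[0, 0],
)

```text
time: 7.1
tool_pos: [0.5859, 0.1344, 0.095]
tool_rot: [0.0, 1.0, 0.011, -0.004]
contact_force: [-16.4, -2.7, 12.2]
gripper_width: 0.0
grasp_force: 8.4
```

The tool stopped moving while the force climbed to 16 N, so the end stop is reached. I back off and check.

>>> play_rows(
  linear=[
    [-0.005, 0, 0],
    [-0.02, 0, 0],
    [-0.03, 0, 0],
    [-0.03, 0, 0],
    [-0.03, 0, 0.03],
    [-0.03, 0, 0.04],
    [-0.03, 0, 0.04],
    [0, 0, 0],
  ],
  turn=[0, 0, 0, 0, 0, 0, 0, 0],
)

```text
time: 8.1
tool_pos: [0.4156, 0.1353, 0.21]
tool_rot: [-0.001, 1.0, 0.011, 0.006]
contact_force: [0.3, 0.4, -0.7]
gripper_width: -0.001
grasp_force: 0.0
```

Run:
```python
from h import *
import cv2
s=state();print(s['tool_pos'])
f=grab_frame('top')[:,:,::-1];a=cv2.resize(f[80:230,130:330],(800,600),interpolation=cv2.INTER_CUBIC);cv2.imwrite('pics/t2.png',a)
print('eye side',at('side',(214.4,205.1),.114))
K,o,M=cam('side');p=K@M.T@(np.array([.474,.131,.075])-o);print('tip proj',p[:2]/p[2],'seen',(285.5,226))
```

```text
[0.41557378 0.13529156 0.21003014]
eye side [0.65399699 0.13770899 0.114     ]
tip proj [284.53088922 226.91026888] seen (285.5, 226)
```

View pics/t2.png

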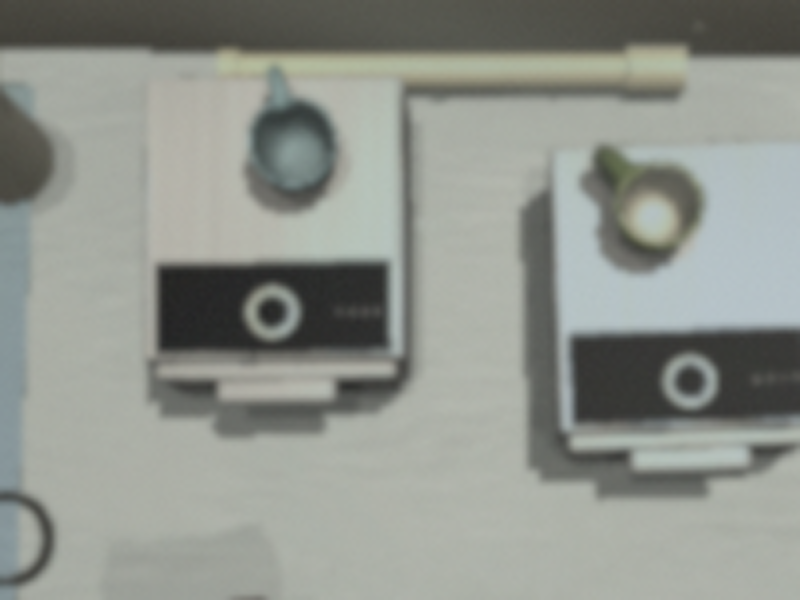

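The drawer is flush: the lip at (277,390) shows the same gap as on the shut twin. The eye at (272,312) gives (0.655, 0.138) from both cameras, so I move to hover there.

>>> play_rows(
  linear=[
    [0.03, 0, 0],
    [0.05, 0.001, 0],
    [0.05, 0.001, 0],
    [0.05, 0.001, 0],
    [0.04, 0, 0],
    [0.02, 0, 0],
    [0, 0, -0.015],
    [0, 0, -0.015],
  ],
  turn=[0, 0, 0, 0, 0, 0, 0, 0],
)

```text
time: 9.15
tool_pos: [0.6526, 0.1375, 0.172]
tool_rot: [0.0, 1.0, 0.011, -0.001]
contact_force: [0.3, 0.6, -0.8]
gripper_width: 0.003
grasp_force: 0.0
```

>>> play_rows(
  linear=[
    [0, 0, -0.01],
    [0, 0, -0.006],
    [0, 0, 0],
  ],
  turn=[0, 0, 0],
)

```text
time: 9.52
tool_pos: [0.6532, 0.1376, 0.1585]
tool_rot: [0.0, 1.0, 0.011, -0.0]
contact_force: [1.0, -0.0, 0.2]
gripper_width: -0.002
grasp_force: 0.0
```

Run:
```python
from h import *
import cv2
s=state();print(s['time'],s['tool_pos'],R.from_quat(np.roll(s['tool_rot'],-1)).as_matrix().round(3)[:,2])
f=grab_frame('side')[:,:,::-1];cv2.imwrite('pics/s3.png',cv2.resize(f[130:250,130:290],(800,600),interpolation=cv2.INTER_CUBIC))
```

```text
9.525 [0.65319009 0.1375881  0.15853708] [-0.001 -0.    -1.   ]
```

View pics/s3.png

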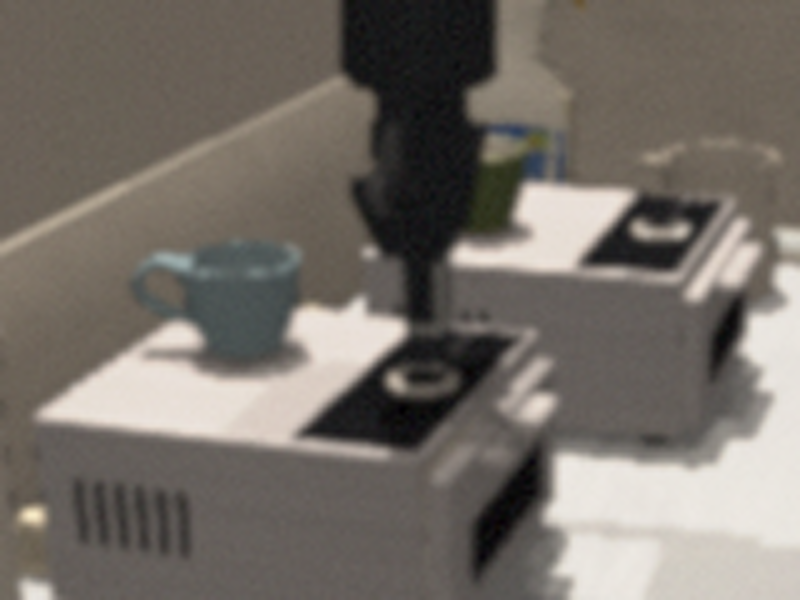

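The fingertips (about (422,325)) stand straight above the open unit's eye (423,378), about 26 mm up. I raise them 4 mm and hold.

>>> play_rows(
  linear=[
    [0.002, 0, 0.004],
    [0, 0, 0],
    [0, 0, 0],
    [0, 0, 0],
    [0, 0, 0],
    [0, 0, 0],
    [0, 0, 0],
    [0, 0, 0],
  ],
  turn=[0, 0, 0, 0, 0, 0, 0, 0],
)

```text
time: 10.58
tool_pos: [0.6557, 0.1375, 0.163]
tool_rot: [-0.0, 1.0, 0.011, 0.0]
contact_force: [0.2, 0.1, -0.6]
gripper_width: 0.006
grasp_force: 0.0
```

>>> play_rows(
  linear=[
    [0, 0, 0],
    [0, 0, 0],
    [0, 0, 0],
    [0, 0, 0],
    [0, 0, 0],
    [0, 0, 0],
    [0, 0, 0],
    [0, 0, 0],
  ],
  turn=[0, 0, 0, 0, 0, 0, 0, 0],
)

```text
time: 11.58
tool_pos: [0.6557, 0.1375, 0.163]
tool_rot: [0.0, 1.0, 0.011, -0.0]
contact_force: [0.5, 0.4, 0.2]
gripper_width: -0.001
grasp_force: 0.0
```

>>> play_rows(
  linear=[
    [0, 0, 0],
    [0, 0, 0],
    [0, 0, 0],
    [0, 0, 0],
    [0, 0, 0],
    [0, 0, 0],
    [0, 0, 0],
    [0, 0, 0],
  ],
  turn=[0, 0, 0, 0, 0, 0, 0, 0],
)

```text
time: 12.58
tool_pos: [0.6557, 0.1375, 0.163]
tool_rot: [-0.0, 1.0, 0.011, 0.0]
contact_force: [0.5, 0.1, -0.2]
gripper_width: 0.001
grasp_force: 0.0
```

>>> play_rows(
  linear=[
    [0, 0, 0],
    [0, 0, 0],
    [0, 0, 0],
    [0, 0, 0],
  ],
  turn=[0, 0, 0, 0],
)

```text
time: 13.08
tool_pos: [0.6557, 0.1375, 0.163]
tool_rot: [-0.0, 1.0, 0.011, 0.0]
contact_force: [0.1, 0.7, 0.3]
gripper_width: 0.001
grasp_force: 0.0
```

Run:
```python
from h import *
import cv2
s=state();print(s['time'],s['tool_pos'])
f=grab_frame('side')[:,:,::-1];cv2.imwrite('pics/s4.png',cv2.resize(f[130:250,130:290],(800,600),interpolation=cv2.INTER_CUBIC))
```

```text
13.075 [0.65573526 0.1375131  0.16302932]
```

View pics/s4.png

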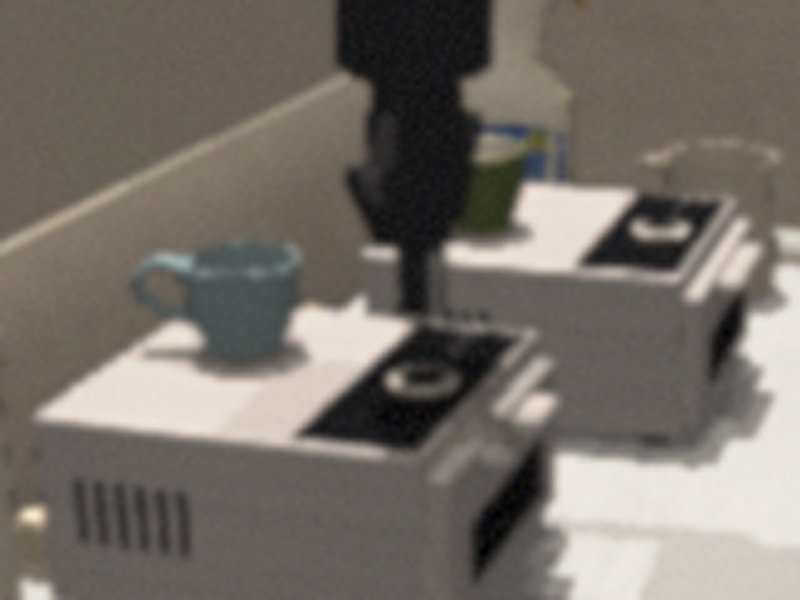

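The fingertips held at about (413,312) over the eye (423,378) for more than 3 s, touching nothing. I withdraw straight up, then back toward the robot, away from both eyes.

>>> play_rows(
  linear=[
    [0, 0, 0.03],
    [0, 0, 0.05],
    [-0.03, 0, 0.03],
    [-0.05, 0, 0.01],
    [-0.05, 0, 0],
    [-0.05, 0, 0],
    [-0.03, 0, 0],
    [0, 0, 0],
  ],
  turn=[0, 0, 0, 0, 0, 0, 0, 0],
)

```text
time: 14.12
tool_pos: [0.4445, 0.1377, 0.2834]
tool_rot: [-0.0, 1.0, 0.011, 0.001]
contact_force: [-0.3, 0.5, -0.2]
gripper_width: -0.004
grasp_force: 0.0
```

>>> play_rows(
  linear=[
    [0, 0, 0],
    [0, 0, 0],
    [0, 0, 0],
    [0, 0, 0],
  ],
  turn=[0, 0, 0, 0],
)

```text
time: 14.62
tool_pos: [0.446, 0.1375, 0.2828]
tool_rot: [0.0, 1.0, 0.011, -0.0]
contact_force: [-0.5, -0.4, -0.6]
gripper_width: 0.002
grasp_force: 0.0
```

Run:
```python
from h import *
import cv2
f=grab_frame('top')[:,:,::-1];cv2.imwrite('pics/t5.png',cv2.resize(f[80:230,130:330],(800,600),interpolation=cv2.INTER_CUBIC))
```

```text
(no output)
```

View pics/t5.png

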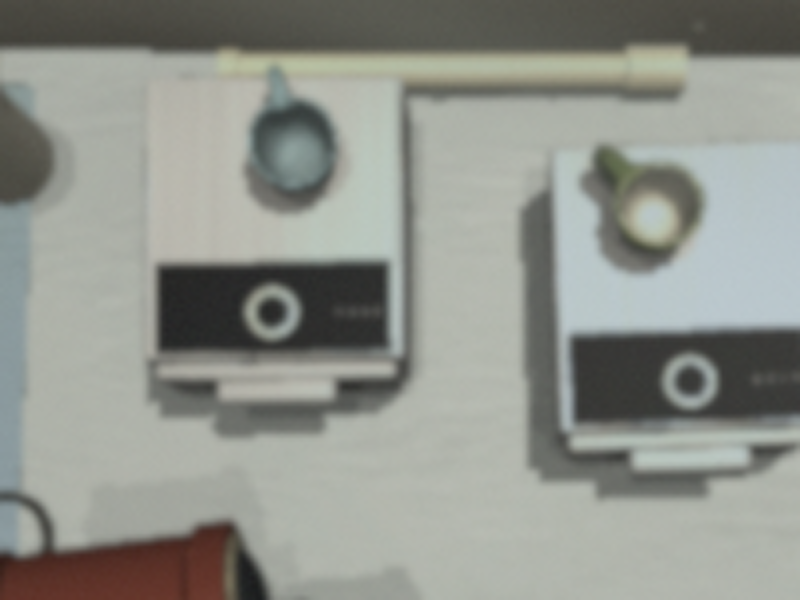

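The drawer is still home (lip at (277,390)), both cups are where they were, and the hand is well clear of both eyes.

```bash
python3 -c "
from plant import *
print(job_done())"
```

```text
the job is handed in; nothing more can be done
None
```

I pushed the left unit's drawer home to its end stop and held the fingertips about 3 cm above its eye for over 3 s. I then drew the hand back more than 25 cm and handed the job in at about 15 s; no camera view showed a start light or interlock signal, so I could not confirm either by sight.

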